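Lock the pressure pot's bar with hitch pin and R-clip

TASK

Lock the bar of the pressure pot: first push its half-drawn hitch pin fully home, until the head meets the clevis and the cross-hole comes out on the far side. Then take the R-clip from the white rack and push its straight leg down through the cross-hole until the bent leg has snapped over the pin and hugs it, and let go. Leave the two-legged U-pin in its slot of the rack.

Things in the scene. Friction and masses are not known exactly. Their poses are not given: they have to be found in the camera images.
- press: Black pressure pot with an aluminium bar across it, fixed. Origin on the table under the middle of a two-eared steel clevis (42 mm over the ears along x, 97 mm high) at the bar's right-hand end; x away from the robot, along the hitch pin; y left, to the pot. Base plate 12 mm thick, 75 mm to either side in x. Nothing but the plate lies below the far end of the pin
- pin_head (a point): Centre of the outer face of the hitch pin's head, a steel disc 36 mm across, 10 mm thick. The pin is a level steel bar 24 mm across, its axis 75 mm above the table. x along the pin from the head, the way it is pushed home (away from the robot), y left, z up. Home, the face lies 32 mm before the clevis middle. The table behind the head is free for 60 mm
- pin_hole (a point): Centre of the cross-hole, on the pin's axis, 76 mm along x from the head's outer face; axes as pin_head. The hole is vertical, 11 mm wide, right through the 24 mm pin. The pin reaches 19 mm past the hole's centre. Home, the hole's centre is 23 mm clear of the far ear; before that it is hidden in the clevis
- pin (a joint): How far the hitch pin is drawn out of the clevis, m: 0 when home (a firm stop), 0.04 to 0.07 at the start. It cannot turn; it slides with about 5 N of friction and stays where it is left
- clip_eye (a point): Centre of the R-clip's eye, to grip it by: a ring 34 mm across of 8 mm steel wire, 110 mm above the lower end of the straight leg. The clip is 127 mm long, 125 g, upright in a rack slot, eye on top. z up along the straight leg, y towards the bent leg, x square to the clip's plane (8 mm thick along x; free on both sides to close on). The straight leg's axis lies 9 mm to -y of this point
- clip_seat (a point): Point on the R-clip's straight leg (round end, 8 mm thick) 45 mm above its lower end; axes as clip_eye. With the clip fully on it lies at the centre of the pin's cross-hole, clip y across the pin, either way round. The sprung bent leg (7 mm) opens about 5 mm to ride over the pin under some 3 to 5 N of push, then snaps shut below it; beyond that the clip meets a stiffer resistance
- upin_eye (a point): Centre of the eye of the U-pin standing in the rack's other slot: same wire, eye and height as the R-clip but two straight legs, 18 mm apart, and no bulge. Not to be used. Either may stand in either slot
- rack: White plastic clip rack fixed to the table, origin under its centre: 50 mm (x) by 140 mm (y) by 44 mm high, two open slots side by side along y, 75 mm apart. A slot is 10 mm wide (x), 31 mm long (y), its floor 8 mm above the table: a clip stands 36 mm deep in it and must be raised straight up by more than that to come free
Mind the look-alikes: they are no part of the job. Leave any turquoise look-alike of the rack alone. What is shaped like the part that bears upin_eye but red is not meant.

How it is judged:
On the way:
1. the hitch pin is pushed home (value of joint pin below 0.004 m), for 0.2 s.
At the end, for the whole second after the job is handed in: The hitch pin is home (drawn out less than 4 mm) and the R-clip is on it at rest: its seat point within 7 mm of the centre of the cross-hole, its straight leg within 0.2 rad of the hole's axis, its plane within 0.35 rad of square to the pin (either way round); the U-pin still stands in the rack (value of joint pin below 0.004 m and distance between clip_seat and pin_hole below 0.007 m and angle between the z axis of clip_seat and the z axis of pin_hole, either way round below 0.2 rad and angle between the y axis of clip_seat and the y axis of pin_hole, either way round below 0.35 rad and linear speed of clip below 0.02 m/s and horizontal distance between upin_eye and rack below 0.075 m); the robot touches nothing.
It fails at once if the U-pin is taken out of its slot or knocked over (distance of upin_eye from where it was at the start of the episode above 0.025 m).
It also fails if it takes over 58 s, if anything falls off the work surface, if the arm or the gripper's body presses on something with over 40 N, if the wrist force passes 120 N, or if a joint passes its speed limit or range.

ROBOT

A 6-joint arm with a two-finger parallel gripper is mounted at the origin on the work surface. World frame = base frame: x ahead of the robot, y to its left, z up, the work surface at z = 0. Lengths are in m, angles in rad, forces in N, time in s.
With the tool pointing down it reaches from about 0.2 to 0.875 m from the base axis. Payload 3.4 kg.
Tool frame: the origin (TCP) lies between the finger pads; the fingertips stand 25 mm ahead of it and the grasp point (between the pads) lies 6 mm ahead of it (r.nose_length is the z of the fingertips in the tool frame, in m); z points along the fingers, y is the line along which they close (so a half turn about z gives the same grasp; the last joint's range is limited). The gripper opens to 94 mm and grips with 3 to 60 N. Pads are 16 mm wide; open, the fingers measure 119 mm over their backs; the gripper's body (75 mm by 177 mm) begins 78 mm behind the grasp point.
Start: joints at [-1.293, 0.276, 1.505, -0, 1.361, -0.121], TCP at [0.223, -0.53, 0.23] pointing down, gripper open.
Joint ranges: [-2.89, 2.89], [-0.75, 2.08], [0.22, 2.7], [-1.18, 4.32], [0.11, 2.71], [-2.7, 2.7]. Speed limits (rad/s): [2.57, 2.57, 3.14, 3.14, 3.14, 3.14].

INTERFACE

Orientations are given as a unit quaternion [w, x, y, z].
In Python, from plant import r, gripper_to, inverse_kinematics, vision, models, telemetry gives the robot as it stands. Calls block until the motion is done:
- r.move_to(position, orientation): joint-space move of the TCP to a pose.
- r.move_l(position, rot=None, vel=0.15, guard=None): straight line of the TCP; rot=None keeps the orientation; vel is the mean speed in m/s. With guard (N) it stops when the force on the tool has changed by that much, and returns True; else False.
- r.movej(angles): joint-space move.
- gripper_to(opening, f_grip=None): finger opening in m; f_grip is the grip in N (None keeps the last); returns when the fingers have stopped.
- r.hold(seconds).
- inverse_kinematics(position, orientation): joint angles nearest the present ones, or None.
- vision.snapshot(name): name is "scene" or "side" or "wrist"; returns the picture (384x512x3 uint8, red, green, blue); there is no depth.
- vision.get_calibration(name): a dict with "fx", "fy", "cx", "cy" (pixels), "D" ([k1, k2, p1, p2, k3] as OpenCV has them; the pictures are not rectified), "position" and "orientation" of the camera in the world. Camera axes: x right, y down, z forward; pixel columns grow to the right and rows downward; lengths in m; the calibration is good to about 2 mm. A picture is of the moment at which its call begins: read the wrist's pose just before it. get_calibration takes no time and is no camera call; for the wrist camera it gives the pose at the moment of the call.
A pose or a line that the arm cannot do raises r.PlanningError and nothing moves.
- r.sign_off(): hands the job in; it is judged then, once.
Trained networks look in the newest picture that a camera, given by its name, has taken for a name from the list of things; names that differ only in an ending like _2 or _b are one class to them, and where a whole thing is asked for, a point or a joint stands for the part that bears it (a point fixed in the world has none). Each returns a list of dicts, best first, with "score" (0 to 1); they miss things now and then, are a little off and sometimes report something else, mostly with a low value. They report only what shows in the picture. A call takes as long as a camera call. They do not tell look-alikes from the thing itself.
- models.boxes_of(thing, camera): "at" ([x, y, z] in m, in world coordinates, good to about 4 mm: the middle of the surface that is visible of it).
- models.regions_of(thing, camera): "pixels" (384x512 bool, what is visible of it).
- models.mark_of(thing, camera): "at" ([x, y, z] in m, in world coordinates, good to about 4 mm: a listed point, or the origin of a listed thing).
Readings, each from a call of its own:
- telemetry.current_t(): time.
- telemetry.current_joints(): joint angles.
- telemetry.current_dq(): joint speeds.
- telemetry.current_joint_efforts(): joint torques, N m.
- telemetry.current_ee_pos(): TCP position.
- telemetry.current_tool_rot(): TCP orientation.
- telemetry.current_wrist_force(): force on the tool from outside, world axes, zero at the start.
- telemetry.current_torque(): the same for the moment, N m.
- telemetry.current_opening(): finger opening in m.
- telemetry.current_finger_force(): force on a finger pad.
Only numpy, scipy, OpenCV 4.12 (cv2) and the standard library are available. Lean on these libraries where they do the work, as an engineer would, in place of code of your own. Each camera call takes 0.05 s, during which the arm holds its last target. There are 200 camera calls.

## Working session

There is one attempt and no reset: what is moved stays moved. The work goes in short steps, each a Python script; the robot and the scene stay as the last script left them, time stands still between calls to the robot, and variables do not carry over. Pictures are saved under pics/ and viewed, at most 10 in all, crops included, and the job is handed in when it is done.

```bash
mkdir -p pics; ls
cat > s1.py <<'E'
from plant import r, vision, models, telemetry
import cv2, numpy as np
ims=[]
for c in ("scene","side"):
    im=vision.snapshot(c); ims.append(im)
    for t in ("press","pin_head","clip_eye","clip_seat","upin_eye","rack"):
        for d in models.mark_of(t,c)[:4]:
            print(c,t,np.round(d["at"],4),round(d["score"],2))
    k=vision.get_calibration(c); print(np.round(k["position"],3),np.round(k["orientation"],3),k["fx"])
cv2.imwrite("pics/a.png",cv2.cvtColor(ims[0],cv2.COLOR_RGB2BGR))
cv2.imwrite("pics/b.png",cv2.cvtColor(ims[1],cv2.COLOR_RGB2BGR))
print(telemetry.current_t(),telemetry.current_tool_rot())
E
python3 s1.py
```

```text
pics
scene press [0.5748 0.1165 0.0022] 0.83
scene pin_head [0.4919 0.1272 0.0711] 0.51
scene clip_eye [ 0.5466 -0.3021  0.1164] 0.64
scene clip_seat [ 0.5493 -0.312   0.052 ] 0.82
scene upin_eye [ 0.5687 -0.1154 -0.0022] 0.97
scene upin_eye [ 0.5175 -0.2347  0.1209] 0.81
scene rack [ 0.3757 -0.2461  0.0004] 0.65
[ 0.935 -0.302  0.579] [-0.335  0.811  0.444 -0.184] 375.97764615287895
side press [ 0.5737  0.1152 -0.0031] 0.98
side clip_eye [ 0.5458 -0.305   0.1171] 0.61
side clip_seat [ 0.5474 -0.3131  0.0524] 0.67
side clip_seat [ 0.5306 -0.27   -0.0023] 0.62
side upin_eye [ 0.5704 -0.1154  0.0018] 0.78
side upin_eye [ 0.5173 -0.2342  0.1176] 0.45
side rack [ 0.529  -0.27    0.0011] 0.83
[0.38  0.543 0.607] [ 0.055 -0.136  0.894 -0.423] 427.52443272262303
0.7 [5.05398620e-05 9.80187665e-01 1.98071042e-01 2.26814074e-05]
```

View pics/a.png

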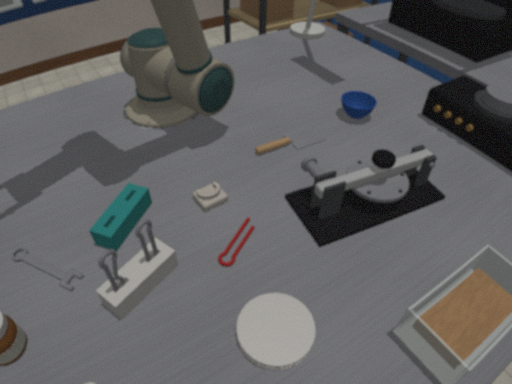

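View pics/b.png

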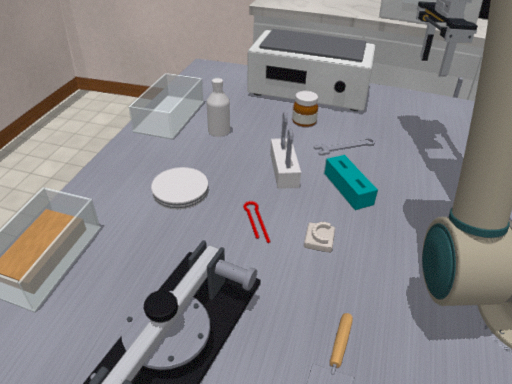

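Candidates: in "scene", two eyes stand in the white rack at (108,258) and (147,230). The red U-pin is at (226,258), the turquoise rack at (122,215) and a wrench at (45,268). The press is at (330,195), with the pin head at (310,163). Next is one close crop of the two clips.

```bash
cat > h.py <<'E'
from plant import r, gripper_to, inverse_kinematics, vision, models, telemetry
import numpy as np, cv2
from scipy.spatial.transform import Rotation as R
def rot(q): return R.from_quat(np.roll(q,-1))
def down(psi): return np.roll((R.from_euler('z',psi)*R.from_euler('x',np.pi)).as_quat(),1)
def save(im,n): cv2.imwrite(f"pics/{n}.png",cv2.cvtColor(im,cv2.COLOR_RGB2BGR))
def ray(cam,px,k=None):
    k=k or vision.get_calibration(cam)
    K=np.array([[k["fx"],0,k["cx"]],[0,k["fy"],k["cy"]],[0,0,1]])
    u=cv2.undistortPoints(np.array([[px]],float),K,np.array(k["D"])).ravel()
    return np.array(k["position"]), rot(k["orientation"]).apply([u[0],u[1],1])
def proj(cam,P,k=None):
    k=k or vision.get_calibration(cam)
    K=np.array([[k["fx"],0,k["cx"]],[0,k["fy"],k["cy"]],[0,0,1]])
    pc=rot(k["orientation"]).inv().apply(np.atleast_2d(P)-np.array(k["position"]))
    return cv2.projectPoints(pc,np.zeros(3),np.zeros(3),K,np.array(k["D"]))[0][:,0]
E
python3 - <<'E'
from h import *
k=vision.get_calibration("wrist"); T=rot(telemetry.current_tool_rot())
print("cam in tool",T.inv().apply(np.array(k["position"])-telemetry.current_ee_pos()),(T.inv()*rot(k["orientation"])).as_matrix().round(2),k["fx"])
for p,n in (((.545,-.303,.2),"clip"),((.61,.115,.2),"hole"),((.45,.13,.2),"push")):
  for psi in np.arange(-3,3.2,.5):
    q=inverse_kinematics(list(p),down(psi)); print(n,psi,None if q is None else np.round(q,2)[[0,5]])
a=cv2.imread("pics/a.png")[205:320,75:195]; b=cv2.imread("pics/b.png")[105:195,255:315]
a=cv2.resize(a,None,fx=4,fy=4,interpolation=3); b=cv2.resize(b,None,fx=4,fy=4,interpolation=3)
b=cv2.copyMakeBorder(b,0,a.shape[0]-b.shape[0],0,0,0); cv2.imwrite("pics/c.png",np.hstack([a,b]))
E
```

```text
cam in tool [ 0.06895634  0.00038837 -0.1540118 ] [[-0.   -0.97 -0.24]
 [ 1.   -0.    0.  ]
 [-0.   -0.24  0.97]] 301.8316753693543
clip -3.0 [-0.62 -2.33]
clip -2.5 None
clip -2.0 None
clip -1.5 [-0.62  2.45]
clip -1.0 [-0.62  1.95]
clip -0.5 [-0.62  1.45]
clip 0.0 [-0.62  0.95]
clip 0.5 [-0.62  0.45]
clip 1.0 [-0.62 -0.05]
clip 1.5 [-0.62 -0.55]
clip 2.0 [-0.62 -1.05]
clip 2.5 [-0.62 -1.55]
clip 3.0 [-0.62 -2.05]
hole -3.0 [ 0.07 -1.64]
hole -2.5 [ 0.07 -2.14]
hole -2.0 [ 0.07 -2.64]
hole -1.5 None
hole -1.0 [0.07 2.65]
hole -0.5 [0.07 2.15]
hole 0.0 [0.07 1.65]
hole 0.5 [0.07 1.15]
hole 1.0 [0.07 0.65]
hole 1.5 [0.07 0.15]
hole 2.0 [ 0.07 -0.35]
hole 2.5 [ 0.07 -0.85]
hole 3.0 [ 0.07 -1.35]
push -3.0 [ 0.13 -1.58]
push -2.5 [ 0.13 -2.08]
push -2.0 [ 0.13 -2.58]
push -1.5 None
push -1.0 [0.13 2.7 ]
push -0.5 [0.13 2.2 ]
push 0.0 [0.13 1.7 ]
push 0.5 [0.13 1.2 ]
push 1.0 [0.13 0.7 ]
push 1.5 [0.13 0.2 ]
push 2.0 [ 0.13 -0.3 ]
push 2.5 [ 0.13 -0.8 ]
push 3.0 [ 0.13 -1.3 ]
```

View pics/c.png

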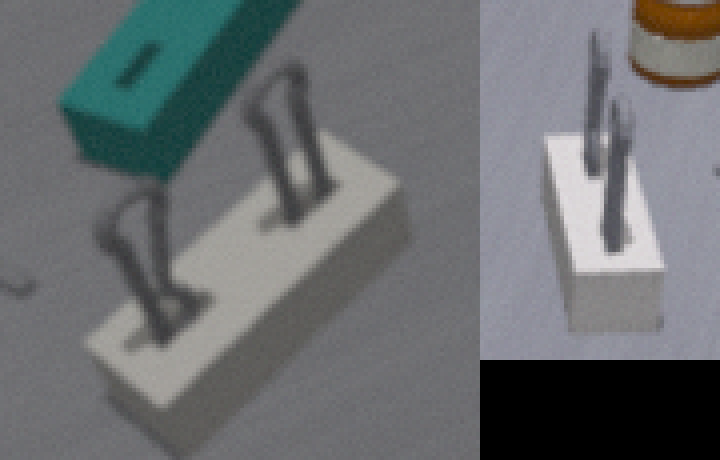

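The crop shows the left clip (scene pixel 108,258) with a straight leg on the left and a kinked bent leg on the right, so it is the R-clip with its bent leg towards rack +y. The right one (147,230) has two straight legs, so it is the U-pin. Next I'll take close wrist views of the rack and press on the way.

Run:
```python
from h import *
import pickle
gripper_to(0.0)
ims=[];ks=[]
for p,psi,ts in (([.55,-.30,.27],1.97,("clip_eye","clip_seat","upin_eye","rack")),([.52,.11,.27],1.45,("press","pin_head","pin_hole"))):
    r.move_to(p,down(psi)); r.hold(.2)
    k=vision.get_calibration("wrist"); im=vision.snapshot("wrist"); ims.append(im);ks.append(k)
    for t in ts:
        for d in models.mark_of(t,"wrist")[:2]: print(t,np.round(d["at"],4),round(d["score"],2),proj("wrist",d["at"],k).round(0))
pickle.dump((ims,ks),open("w.pkl","wb")); save(ims[0],"d"); save(ims[1],"e")
print(telemetry.current_t())
```

```text
clip_eye [ 0.5456 -0.3095  0.118 ] 0.66 [[251. 191.]]
clip_seat [ 0.5463 -0.3142  0.0539] 0.74 [[251. 183.]]
upin_eye [ 0.5167 -0.2344  0.1153] 0.72 [[253. 112.]]
upin_eye [ 0.567  -0.1175  0.0101] 0.58 [[327.  40.]]
rack [ 0.374  -0.2478  0.    ] 0.8 [[150.  79.]]
rack [ 0.5324 -0.2672  0.0026] 0.61 [[255. 140.]]
press [ 0.5701  0.1107 -0.0014] 0.62 [[292. 162.]]
pin_head [0.4918 0.1252 0.0725] 0.85 [[231. 166.]]
pin_hole [0.5682 0.1196 0.0748] 0.81 [[297. 164.]]
5.975
```

View pics/d.png

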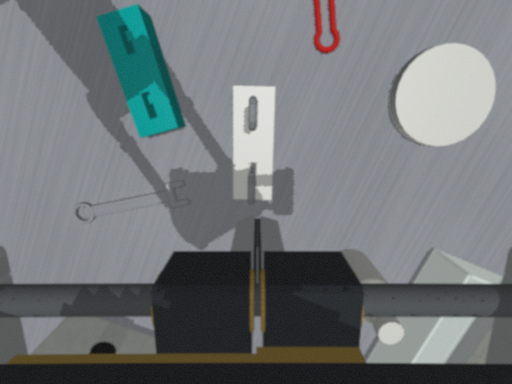

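View pics/e.png

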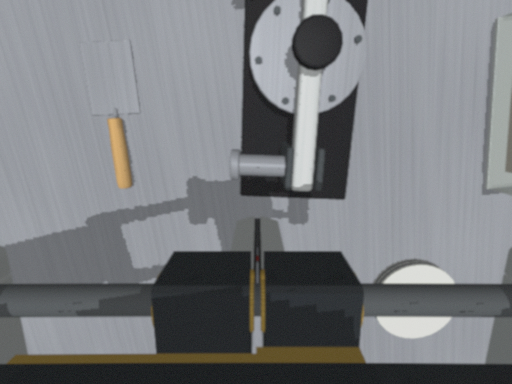

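The wrist view of the rack shows it at (254,142) with the clip slots aligned to image columns, so the rack yaw is about 0.40. The press view shows the pin head at (235,165), the clevis at (305,168) and the plate corners at (241,195) and (345,197). I'll compute yaw from the plate edges.

Run:
```python
from h import *
import pickle
ims,ks=pickle.load(open("w.pkl","rb"))
def on(i,px,z):
    o,d=ray("wrist",px,ks[i]); return o+d*(z-o[2])/d[2]
for a,b,z in (((247,2),(241,195),.012),((367,2),(345,197),.012),((241,195),(345,197),.012),):
    A,B=on(1,a,z),on(1,b,z); print(A.round(4),B.round(4),np.arctan2(*(B-A)[1::-1]))
print("pin axis left/right",on(1,(240,165),.075),on(1,(285,166),.075))
for a,b in (((234,87),(234,198)),((275,87),(273,198))):
    A,B=on(0,a,.044),on(0,b,.044); print(A.round(4),B.round(4),np.arctan2(*(A-B)[1::-1])-np.pi/2)
g=lambda px:on(0,px,.044)
print("rack c",np.mean([g(p) for p in ((234,87),(234,198),(275,87),(273,198))],0))
# hole expected for pin from calibrated image, dark/bright rows of pin at col 262
im=ims[1].astype(int).sum(2); print(im[145:190,262]); print(im[140:195,237])
im=ims[0].astype(int).sum(2); print("clip row190",im[190,225:285]); print("row 178",im[178,225:285])
```

```text
[0.5334 0.313  0.012 ] [0.4935 0.0743 0.012 ] -1.7363398238428571
[0.6776 0.295  0.012 ] [0.6387 0.0535 0.012 ] -1.7304193843168756
[0.4935 0.0743 0.012 ] [0.6387 0.0535 0.012 ] -0.14233258543528987
pin axis left/right [0.50259064 0.12602817 0.075     ] [0.55451132 0.11845064 0.075     ]
[ 0.4839 -0.2162  0.044 ] [ 0.5346 -0.3436  0.044 ] 0.37850379607994866
[ 0.529  -0.1973  0.044 ] [ 0.5814 -0.324   0.044 ] 0.39247603412967047
rack c [ 0.53222471 -0.27024776  0.044     ]
[135 134 138 148 137 148 144 141 134 214 296 350 372 408 429 443 451 461
 498 521 534 520 486 466 461 445 437 422 391 348 273 189 120  94 104  93
 106 101  94  98 101  87  85 106 110]
[467 472 469 471 467 469 469 470 436 373 338 349 367 382 389 405 420 424
 430 442 450 458 469 482 484 475 463 456 446 443 430 419 416 398 395 393
 373 369 347 318 332 332 340 337 341 338 340 340 336 341 345 335 343 339
 336]
clip row190 [310 310 309 312 307 309 316 342 399 434 443 446 444 444 439 446 442 432
 434 446 439 424 365 313 293 305 307 300 278 299 367 429 469 544 606 637
 642 643 638 638 640 644 638 643 642 627 548 434 337 308 302 305 309 309
 297 300 301 299 303 300]
row 178 [314 310 308 309 304 311 314 349 395 431 442 446 445 444 443 442 447 442
 444 448 441 429 373 313 282 279 282 277 273 287 339 403 435 444 440 444
 441 442 447 443 443 440 441 446 438 439 416 367 311 303 306 311 306 302
 305 304 306 302 296 300]
```

```bash
cat >> h.py <<'E'
YP=-.152; U=np.array([np.cos(YP),np.sin(YP),0]); V=np.array([-U[1],U[0],0]); O=np.array([.5739,.1151,0])
YR=.386
def P(x,y,z): return O+x*U+y*V+[0,0,z]
E
python3 - <<'E'
from h import *
import pickle
q=down(YP+np.pi/2)
r.move_to(P(-.122,0,.16),q); r.move_l(P(-.122,0,.09),vel=.15)
g=r.move_l(P(-.034,0,.09),vel=.04,guard=22)
p=telemetry.current_ee_pos(); print(g,((p-O)@U).round(4),telemetry.current_wrist_force())
r.move_l(P(-.10,0,.09),vel=.15); r.move_l(P(-.06,0,.27),rot=q,vel=.3)
r.move_to(P(.044,-.02,.25),q); r.hold(.2)
k=vision.get_calibration("wrist"); im=vision.snapshot("wrist")
for t in ("pin_head","pin_hole"):
    for d in models.mark_of(t,"wrist")[:2]: a=np.array(d["at"])-O; print(t,(a@U).round(4),(a@V).round(4),d["at"][2],round(d["score"],2),proj("wrist",d["at"],k).round(0))
e=proj("wrist",P(.044,0,.087),k)[0]; print("expect",e)
c=np.round(e).astype(int); x0,y0=c[0]-70,c[1]-50
crop=im[max(0,y0):y0+100,x0:x0+140]; save(cv2.resize(crop,None,fx=5,fy=5,interpolation=cv2.INTER_CUBIC),"f")
pickle.dump((im,k),open("w2.pkl","wb")); print(x0,y0,telemetry.current_t())
E
```

```text
True -0.0451 [-0.18574645 -0.04746455  0.10583502]
pin_head 0.0458 0.0017 0.0774 0.69 [[260. 162.]]
pin_head -0.0294 -0.0019 0.0716 0.66 [[192. 164.]]
pin_hole 0.0446 0.0028 0.0772 0.96 [[259. 161.]]
expect [258.15045698 164.89939348]
188 115 11.2333
```

View pics/f.png

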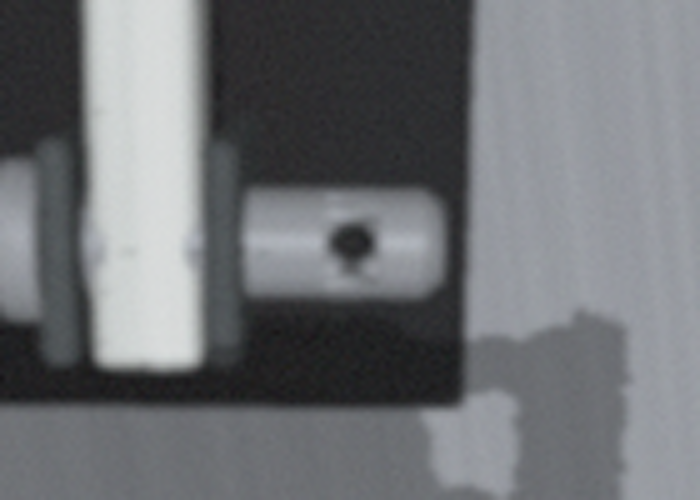

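The pin went home: the head face is near -0.0325 and the hole is visible at (258.0,163.6). Next I'll grasp the clip and hover it beside the hole for a relative measurement.

Run:
```python
from h import *
import pickle
im,k=pickle.load(open("w2.pkl","rb"))
o,d=ray("wrist",(257.7,163.2),k); h=o+d*(.087-o[2])/d[2]; print("hole",((h-O)@U).round(4),((h-O)@V).round(4))
q=down(YR+np.pi/2); E=np.array([.5458,-.3050,0])
gripper_to(.05)
r.move_to(E+[0,0,.20],q); r.move_l(E+[0,0,.124],vel=.12)
gripper_to(0,f_grip=40); print("open",telemetry.current_opening(),telemetry.current_finger_force())
r.move_l(E+[0,0,.23],vel=.12); print("open",telemetry.current_opening(),telemetry.current_wrist_force())
q=down(YP+np.pi/2)
r.move_to(P(.075,.009,.225),q); r.hold(.2)
k=vision.get_calibration("wrist"); im=vision.snapshot("wrist"); pickle.dump((im,k),open("w3.pkl","wb"))
for t in ("clip_eye","clip_seat","pin_hole"):
    for d in models.mark_of(t,"wrist")[:2]: a=np.array(d["at"])-O; print(t,(a@U).round(4),(a@V).round(4),d["at"][2],round(d["score"],2),proj("wrist",d["at"],k).round(0))
print("expect tip",proj("wrist",[P(.075,0,.109),P(.044,0,.087)],k),telemetry.current_t())
save(cv2.resize(im[90:250,150:350],None,fx=4,fy=3.75,interpolation=cv2.INTER_CUBIC) if 0 else cv2.resize(im[100:250,160:350],None,fx=4,fy=4,interpolation=cv2.INTER_CUBIC),"g")
```

```text
hole 0.0435 0.0018
open 0.007194445438955219 39.873145278543234
open 0.0066704798624192116 [-0.71843736  1.28141855 -1.71855859]
clip_eye 0.076 0.0049 0.2172 0.58 [[258. 245.]]
clip_seat 0.0746 -0.0016 0.1523 0.62 [[256. 219.]]
pin_hole 0.0426 0.003 0.0754 0.81 [[225. 190.]]
pin_hole 0.0734 -0.0012 0.158 0.58 [[254. 221.]]
expect tip [[256.55126565 202.06448304]
 [225.5787876  196.10738234]] 18.1667
```

View pics/g.png

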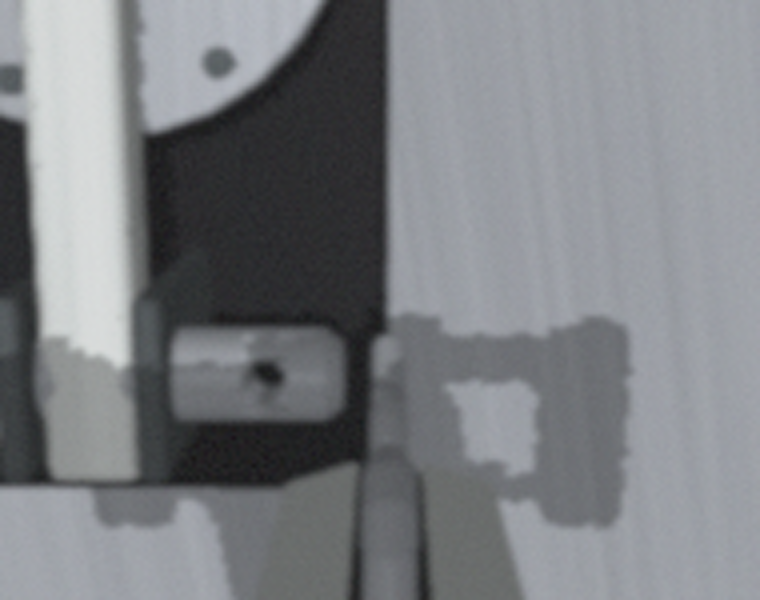

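The wrist crop shows the hole at (226,193). The leg column is 256, so U is good to within 1 mm. The sprung leg hides the straight leg from this camera, so I'll check the V offset in the scene and side cameras.

Run:
```python
from h import *
import pickle
im2,k2=pickle.load(open("w2.pkl","rb")); im3,k3=pickle.load(open("w3.pkl","rb"))
for k,px in ((k2,(257.7,163.2)),(k3,(225.9,192.8))):
    o,d=ray("wrist",px,k); h=o+d*(.075-o[2])/d[2]-O; print("axis V",(h@V).round(4),(h@U).round(4))
out=[];S={}
for c in ("scene","side"):
    im=vision.snapshot(c); k=vision.get_calibration(c); S[c]=(im,k)
    for t in ("clip_eye","clip_seat","pin_hole"):
        for d in models.mark_of(t,c)[:2]: a=np.array(d["at"])-O; print(c,t,(a@U).round(4),(a@V).round(4),round(d["at"][2],4),round(d["score"],2),proj(c,d["at"],k).round(1))
    e=proj(c,[P(.044,0,.087),P(.075,0,.109),P(.075,0,.19)],k); print(c,"hole,tip,leg top exp",e.round(1))
    x0,y0=np.round(e.mean(0)).astype(int)-[32,40]; x0=min(max(x0,0),512-65);y0=min(max(y0,0),384-80); print(x0,y0)
    out.append(cv2.resize(im[y0:y0+80,x0:x0+65],None,fx=6,fy=6,interpolation=cv2.INTER_CUBIC))
save(np.hstack(out),"h"); pickle.dump(S,open("w4.pkl","wb"))
```

```text
axis V 0.0 0.0435
axis V 0.0004 0.0431
scene clip_eye 0.071 0.0114 0.2141 0.97 [[371.3 150.9]]
scene clip_seat 0.0776 0.0023 0.1527 0.79 [[361.2 183.2]]
scene pin_hole 0.0449 -0.0003 0.0791 0.87 [[341.5 201.5]]
scene hole,tip,leg top exp [[342.1 198.2]
 [354.1 200.8]
 [363.9 165.8]]
321 148
side clip_eye 0.0764 0.0074 0.2191 0.64 [[154.3 181.2]]
side clip_seat 0.0771 -0.0009 0.1569 0.6 [[161.9 209.1]]
side pin_hole 0.0462 0.001 0.0776 0.59 [[182.1 250.8]]
side hole,tip,leg top exp [[183.1 246.9]
 [166.  231.5]
 [160.3 193.7]]
138 184
```

View pics/h.png

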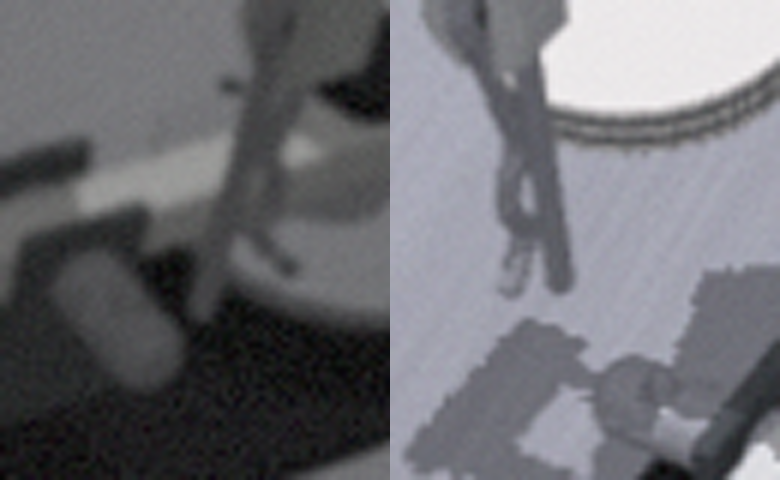

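The scene crop shows the leg tip at (354.3,201) against (354.1,200.8) expected. The side crop shows it at (166.7,231.5) against (166.0,231.5). The leg is therefore aligned to about 1 mm, and I'll insert with a small search.

Run:
```python
from h import *
r.move_l(P(.044,.009,.222),vel=.1)
for du,dv in [(0,0),(.0012,0),(-.0012,0),(0,.0014),(0,-.0014),(.0014,.0014),(-.0014,.0014),(.0014,-.0014),(-.0014,-.0014),(0,.0028),(0,-.0028),(.0026,0),(-.0026,0)]:
    r.move_l(P(.044+du,.009+dv,.209),vel=.06)
    g=r.move_l(P(.044+du,.009+dv,.192),vel=.03,guard=4)
    z=telemetry.current_ee_pos()[2]; print(du,dv,g,z.round(4),telemetry.current_wrist_force().round(1))
    if not g or z<.196: break
else: raise SystemExit("no entry")
for zt in (.175,.160,.150,.146):
    g=r.move_l(P(.044+du,.009+dv,zt),vel=.03,guard=16)
    print(zt,g,telemetry.current_ee_pos()[2].round(4),telemetry.current_wrist_force().round(1))
    if g: break
print(telemetry.current_t(),telemetry.current_opening())
```

```text
0 0 False 0.192 [ 1.   0.2 -1.5]
0.175 False 0.175 [-0.3  0.6 -0.6]
0.16 False 0.1592 [ 0.6  3.2 -3. ]
0.15 False 0.1486 [ 0.1  2.5 -6.5]
0.146 False 0.1463 [-0.8  1.1 -1.6]
22.2417 0.007097306039308319
```

Run:
```python
from h import *
out=[]
for c in ("scene","side"):
    im=vision.snapshot(c); k=vision.get_calibration(c)
    for t in ("clip_seat","pin_hole"):
        for d in models.mark_of(t,c)[:1]: a=np.array(d["at"])-O; print(c,t,(a@U).round(4),(a@V).round(4),round(d["at"][2],4),round(d["score"],2))
    e=proj(c,P(.044,0,.075),k)[0].round().astype(int); x0,y0=e-[32,40]; print(x0,y0)
    out.append(cv2.resize(im[y0:y0+80,x0:x0+65],None,fx=6,fy=6,interpolation=cv2.INTER_CUBIC))
save(np.clip(np.hstack(out).astype(float)*1.5,0,255).astype(np.uint8),"i")
```

```text
scene clip_seat 0.043 0.0008 0.0759 0.54
scene pin_hole 0.0446 -0.0007 0.0803 0.83
309 163
side clip_seat 0.0424 0.0015 0.0758 0.67
side pin_hole 0.0421 0.0009 0.0797 0.9
152 212
```

View pics/i.png

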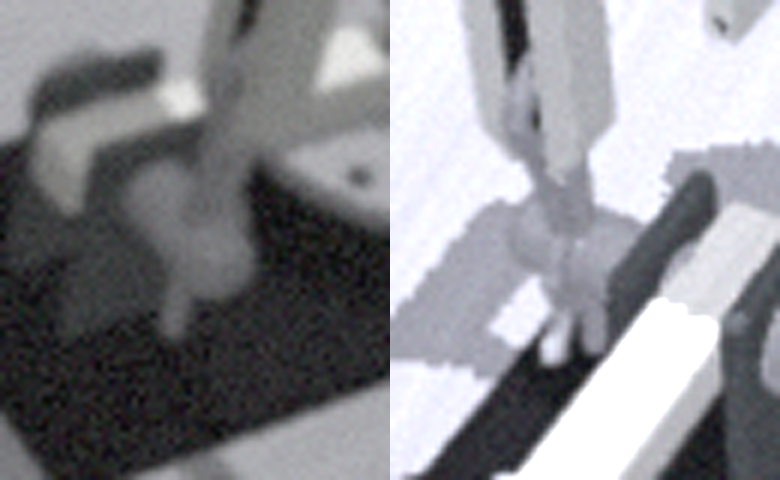

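The leg passes through the pin and the bent leg shows below it, with the seat at z≈0.076. I'll add a gentle settling push, then release, retreat and verify.

Run:
```python
from h import *
print(r.move_l(P(.044,.009,.1447),vel=.02,guard=10),telemetry.current_wrist_force().round(1),telemetry.current_ee_pos()[2])
gripper_to(.035); r.move_l(P(.044,.009,.26),vel=.12); r.move_to(P(-.05,-.15,.30),down(YP+np.pi/2)); r.hold(.3)
out=[]
for c in ("scene","side"):
    im=vision.snapshot(c); k=vision.get_calibration(c)
    for t in ("clip_eye","clip_seat","pin_hole","pin_head","upin_eye"):
        for d in models.mark_of(t,c)[:1]: a=np.array(d["at"])-O; print(c,t,(a@U).round(4),(a@V).round(4),round(d["at"][2],4),round(d["score"],2),np.round(d["at"],3))
    x0,y0=proj(c,P(.044,0,.09),k)[0].round().astype(int)-[32,40]
    out.append(cv2.resize(im[y0:y0+80,x0:x0+65],None,fx=6,fy=6,interpolation=cv2.INTER_CUBIC))
save(np.clip(np.hstack(out).astype(float)*1.5,0,255).astype(np.uint8),"j"); print(telemetry.current_t())
```

```text
False [-0.1 -0.2  3.2] 0.14537491746096226
scene clip_eye 0.0441 0.0217 0.1327 0.91 [0.621 0.13  0.133]
scene clip_seat 0.0459 0.0022 0.0734 0.75 [0.62  0.11  0.073]
scene pin_hole 0.0452 -0.002 0.0796 0.76 [0.618 0.106 0.08 ]
scene pin_head -0.0313 0.0018 0.0701 0.65 [0.543 0.122 0.07 ]
scene upin_eye 0.0306 -0.2288 0.0008 0.64 [ 0.57  -0.116  0.001]
side clip_eye 0.0453 0.0244 0.1385 0.92 [0.622 0.132 0.138]
side clip_seat 0.0425 0.0004 0.0756 0.89 [0.616 0.109 0.076]
side pin_hole 0.0407 -0.0016 0.0774 0.81 [0.614 0.107 0.077]
side pin_head -0.0361 0.0021 0.0733 0.67 [0.538 0.123 0.073]
side upin_eye 0.0302 -0.228 0.0026 0.93 [ 0.569 -0.115  0.003]
26.2083
```

View pics/j.png

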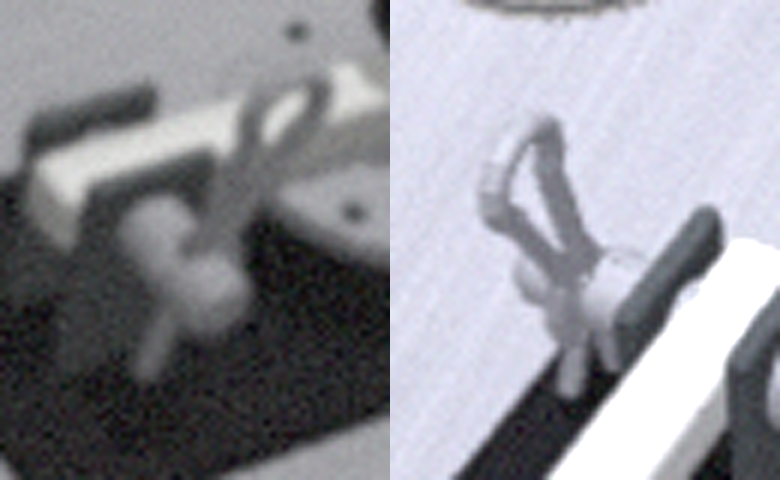

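The clip is on, but it leans towards +V after release: the eye is about 22 mm from the seat in V where upright gives 9. I'll quantify the tilt against projected models.

Run:
```python
from h import *
obs={"scene":[(148,372),(290,110)],"side":[(612-390,362),(522-390,170)]}
for c in obs:
    k=vision.get_calibration(c)
    o=proj(c,P(.044,0,.09),k)[0].round().astype(int)-[32,40]
    print(c,"obs tip,eye",[(np.array(p)/6+o-.4).round(1) for p in obs[c]])
    for th in (0,.1,.15,.2,.25):
        s,q=np.sin(th),np.cos(th); f=lambda y,z:P(.044,y*q+z*s,.075+z*q-y*s)
        print(th,proj(c,[f(0,-.041),f(.009,.065)],k).round(1).tolist())
# eye centre from masks
for c in obs:
    for d in models.regions_of("clip_eye",c)[:1]:
        y,x=np.nonzero(d["pixels"]); print(c,d["score"],len(x),x.min(),x.max(),y.min(),y.max())
```

```text
scene obs tip,eye [array([334.3, 218.6]), array([357.9, 174.9])]
0 [[337.3, 217.3], [351.6, 175.6]]
0.1 [[335.6, 217.8], [354.4, 175.2]]
0.15 [[334.8, 218.1], [355.8, 175.1]]
0.2 [[333.9, 218.3], [357.1, 175.0]]
0.25 [[333.1, 218.4], [358.3, 175.1]]
side obs tip,eye [array([187.6, 265.9]), array([172.6, 233.9])]
0 [[185.7, 267.8], [177.1, 227.4]]
0.1 [[186.9, 266.2], [174.9, 230.5]]
0.15 [[187.5, 265.3], [173.9, 232.2]]
0.2 [[188.1, 264.3], [172.8, 233.9]]
0.25 [[188.7, 263.4], [171.8, 235.7]]
scene 0.84 315 335 365 168 216
side 0.82 423 165 188 224 271
```

The tilt is about 0.19 to 0.2 rad, right at the limit. I'll regrip the eye, rotate the clip upright about the hole with slight overshoot, and release.

```bash
cat > fix.py <<'E'
from h import *
import sys
th,over=float(sys.argv[1]),float(sys.argv[2])
q=down(YP+np.pi/2); C=P(.044,0,.075); s,c=np.sin(th),np.cos(th)
E=P(.044,.009*c+.065*s,.075+.065*c-.009*s); T0=E+[0,0,.006]
gripper_to(.035); r.move_to(T0+[0,0,.08],q); r.move_l(T0,vel=.1); gripper_to(0,f_grip=15); print("open",telemetry.current_opening())
n=5
for i in range(1,n+1):
    a=(th+over)*i/n; Q=R.from_rotvec(U*a)
    p=C+Q.apply(T0-C); qq=np.roll((Q*rot(q)).as_quat(),1)
    g=r.move_l(p,rot=qq,vel=.03,guard=8)
    print(round(th-a,3),g,telemetry.current_wrist_force().round(1),(telemetry.current_torque()@U).round(3))
    if g: break
r.hold(.3); gripper_to(.03); r.hold(.2)
p=telemetry.current_ee_pos(); z=rot(telemetry.current_tool_rot()).apply([0,0,1])
r.move_l(p-.09*z,vel=.1); r.move_to(P(-.05,-.15,.30),q); r.hold(.3)
for c in ("scene","side"):
    for j in range(2):
        vision.snapshot(c); m={t:(models.mark_of(t,c) or [None])[0] for t in ("clip_eye","clip_seat")}
        for t,d in m.items():
            if d: a=np.array(d["at"])-O; print(c,t,(a@U).round(4),(a@V).round(4),round(d["at"][2],4),round(d["score"],2),proj(c,d["at"]).round(1)[0])
    for d in models.regions_of("clip_eye",c)[:1]:
        y,x=np.nonzero(d["pixels"]); print(c,"mask",x.min(),x.max(),y.min(),y.max())
print(telemetry.current_t())
E
python3 fix.py .195 .08
```

```text
open 0.007611045880874481
0.14 False [ 0.2  1.1 -0.5] 0.089
0.085 False [-0.3  0.2 -0.2] 0.026
0.03 False [-0.1  0.5 -1.3] -0.066
-0.025 False [-0.8  0.2 -0.5] -0.109
-0.08 False [-0.1  0.3 -0.3] -0.168
scene clip_eye 0.0431 0.0056 0.1364 0.7 [349.3 177.3]
scene clip_seat 0.0437 0.0037 0.0722 0.79 [342.3 203.1]
scene clip_eye 0.0437 0.0051 0.1414 0.61 [349.8 175.5]
scene clip_seat 0.0462 0.0025 0.0724 0.73 [342.6 204.1]
scene mask 339 358 169 215
side clip_eye 0.0432 0.0063 0.1404 0.98 [178.4 226.3]
side clip_seat 0.0448 0.0015 0.074 0.66 [182.9 252.7]
side clip_eye 0.0455 0.0057 0.1424 0.81 [177.3 224.7]
side clip_seat 0.0465 0.0024 0.0753 0.86 [181.7 252.2]
side mask 172 186 216 273
34.1167
```

```bash
python3 -c "
from h import *
vision.snapshot('side')
for t in ('clip_eye','upin_eye','pin_head'):
    print(t,[(np.round(d['at'],3),round(d['score'],2)) for d in models.mark_of(t,'side')[:2]])
print(r.sign_off())"
```

```text
clip_eye [(array([0.62 , 0.112, 0.142]), 0.56), (array([ 0.53 , -0.269, -0.001]), 0.25)]
upin_eye [(array([ 0.568, -0.111,  0.002]), 0.89), (array([ 0.519, -0.238,  0.117]), 0.68)]
pin_head [(array([0.54 , 0.12 , 0.073]), 0.98)]
the job is handed in; nothing more can be done
None
```

The job is handed in at about 34 s: the hitch pin is home, the R-clip is snapped on and released, leaning about 0.09 rad (limit 0.2) after I straightened an initial 0.2 rad lean, and the U-pin still stands in its slot; `sign_off()` returned no verdict.

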